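# Dispense one culture dish and nudge it into the labelling nest

### The job

Press the red plunger knob of the dish dispenser fully in, once, so that a single dish comes out under the clear magazine, and let the plunger spring back by itself. Then gently nudge that dish sideways along the lane with a fingertip until it sits fully home against the closed end, over the blue pad where it will be labelled. Only push: do not pinch, lift or tip the dish, keep the other dishes in the magazine, and leave everything else on the bench where it is.

Things in the scene. Friction and masses are not known exactly. Their poses are not given: they have to be found in the camera images.
- dispenser: Dish dispenser, fixed to the bench. Origin: on the bench surface, on the magazine's vertical axis. x axis: the way the plunger moves when pressed and the dish comes out; y axis: along the lane from outlet to nest. Grey base plate, top 8 mm above the bench, x from -130 to 110 mm; y from -53 to 53 mm under plunger and magazine, from -40 to 129 mm under the lane.
- magazine (a point): Centre of the upper rim of the clear round magazine, 53 mm above the bench and 78 mm across at its widest; the stack of four dishes stands out of it to 64 mm. Spring barrels (23 mm high) lie on both sides of it, out to y = +-51 mm of the dispenser.
- knob (a point): Centre of the flat outer face of the plunger's red round knob (40 mm diameter, 14 mm thick, 36 mm above the bench), 152 mm behind the magazine axis when at rest; it moves with the plunger. The face looks along the dispenser's -x: push it along +x.
- plunger (a joint): Travel of the plunger in m: 0 at rest (out), 0.078 fully pressed against its hard stop. A spring pushes it back out: about 2.3 N at rest, 5.8 N fully in, plus 0.3 N friction. At full travel the dish has just cleared the magazine and stands in the lane; with less it stays caught under the magazine.
- outlet (a point): Point on the lane floor (8 mm above the bench) where the centre of the ejected dish comes to stand: dispenser x = 72, y = 0 mm. The lane runs along y at x = 72 mm, 61 mm wide, dark metal fences 17 mm above the bench. Its -y end (y = -40 mm) is open; on the magazine's side there is no fence below y = 43 mm.
- nest (a point): Point on the lane floor (8 mm above the bench) under the centre of a dish that sits fully home at the lane's closed +y end, between two slanted corner blocks, 82 mm along the lane from the outlet; a flush blue round pad (48 mm) marks it.
- dish_1: Lowest dish in the magazine, the one to eject: closed beige plastic culture dish, 58 mm diameter, 14 mm high, 17 to 34 g. Origin: centre of its underside, which rests on the 8 mm high floor.
- dish_2: Second dish of the stack, same kind; it drops to the magazine floor when the plunger has sprung back. Origin: centre of its underside.
- dish_4: Topmost dish of the stack, same kind. Origin: centre of its underside, 50 mm above the bench at the start, 36 mm after one dish has been dispensed.
- marker_blue: Marker pen with a blue cap lying beside the lane, 128 mm long, 15 mm thick; a bystander.
- marker_red: Marker pen with a red cap lying on the bench, 128 mm long, 15 mm thick; a bystander.
- cover_glass: Small clear cover-glass box, 36 x 52 x 18 mm, beside the magazine on the nest's side; a bystander.
- stain: Brown dropper bottle with a black cap, 38 mm diameter, 87 mm high; a bystander.
- timer: White lab timer, 66 x 62 x 16 mm; a bystander.
- tweezers_steel: Steel tweezers, 125 mm long, 10 mm high; a bystander.

How it is judged:
On the way, in this order (a step that is already met when the one before it is completed fails the run):
1. the plunger is pressed fully in and one dish stands in the lane, clear of the magazine (value of joint plunger above 0.075 m and x of dish_1 in the frame of dispenser above 0.067 m), for 0.05 s.
2. the plunger has sprung back out (value of joint plunger below 0.004 m), for 0.1 s.
3. the dish sits home in the nest (horizontal distance between dish_1 and nest below 0.006 m), for 0.2 s.
At the end, for the whole second after the job is handed in: The ejected dish lies flat and at rest on the lane floor, its centre within 6 mm of the nest point; the plunger is back out (under 4 mm of travel) and the three other dishes are in the magazine, dropped by one, the next within 15 mm of the magazine axis towards the outlet (horizontal distance between dish_1 and nest below 0.006 m and height (world z) of dish_1 between 0.005 and 0.011 m and angle between dish_1's own z axis and vertical below 0.06 rad and linear speed of dish_1 below 0.01 m/s and value of joint plunger below 0.004 m and x of dish_2 in the frame of dispenser below 0.015 m and height (world z) of dish_2 below 0.013 m and height (world z) of dish_4 between 0.031 and 0.041 m); the robot touches nothing.
It fails at once if the dish is lifted more than 10 mm off the floor of the lane (height (world z) of dish_1 above 0.018 m).
It fails at once if the dish is tipped by more than about 17 degrees (angle between dish_1's own z axis and vertical above 0.3 rad).
It fails at once if the dish is pinched or pressed with more than 25 N (contact force between the fingers and dish_1 above 25 N).
It fails at once if a second dish comes out (more than 20 mm), or the stack is taken apart (x of dish_2 in the frame of dispenser above 0.02 m or distance of dish_4 from where it was at the start of the episode above 0.03 m).
It fails at once if a bystander is moved by more than 20 mm (distance of any of marker_blue, marker_red, cover_glass, stain, timer, tweezers_steel from where it was at the start of the episode above 0.02 m).
It also fails if it takes over 48 s, if anything falls off the work surface, if the arm or the gripper's body presses on something with over 40 N, if the wrist force passes 120 N, or if a joint passes its speed limit or range.

### The arm

A 7-joint arm with a two-finger parallel gripper is mounted at the origin on a cart in front of the work surface, level with it; the furniture and walls round the work are solid. World frame = base frame: x ahead of the robot, y to its left, z up, the work surface at z = 0. Lengths are in m, angles in rad, forces in N, time in s.
With the tool pointing down it reaches from about 0.4 to 0.85 m from the base axis. Payload 6.9 kg.
Tool frame: the origin (TCP) lies midway between the tips of the shut fingers; the grasp point (between the pads) lies 19 mm behind it (manip.pinch_z is the distance from the TCP to the grasp point, in m); z points along the fingers, y is the line along which they close (so a half turn about z gives the same grasp; the last joint's range is limited). The gripper opens to 85 mm and grips with 20 to 120 N. Pads are 22 mm wide; open, the fingers measure 114 mm over their backs; the gripper's body (76 mm by 85 mm) begins 54 mm behind the grasp point. The pads swing forward as they close: fully open they stand 13 mm farther back than shut.
Start: joints at [0.105, 0.507, -0.238, 1.5, 0.126, 1.149, -0.155], TCP at [0.625, -0, 0.231] pointing down, gripper open.
Joint ranges: [-3.08, 3.08], [-0.24, 2.05], [-1.43, 1.35], [0, 2.5], [-1.52, 4.66], [0.17, 1.96], [-2.89, 2.89]. Speed limits (rad/s): [2.39, 2.39, 3.14, 3.14, 3.14, 3.14, 3.14].

### API

Orientations are given as a rotation vector (axis times angle).
In Python, from rig import manip, vision, sensors, ticket gives the robot as it stands (manip), with the cameras (vision), the readings (sensors) and the job (ticket).
- The arm moves only by the tool drive_effector, called after ">>>" as a command line: name --argument value ..., lists and objects as JSON in quotes. Schema: {"type":"object","properties":{"offsets":{"type":"array","items":{"type":"object","properties":{"rot":{"type":"array","items":{"type":"number"},"minItems":3,"maxItems":3},"pos":{"type":"array","items":{"type":"number"},"minItems":3,"maxItems":3},"finger_gap":{"type":"number"}},"additionalProperties":false,"required":["finger_gap"]},"minItems":1,"maxItems":8},"clamp_n":{"type":"number"},"only":{"type":"string"},"quiet":{"type":"boolean"},"lines":{"type":"string"}},"required":["offsets"],"additionalProperties":false}. offsets is a list of rows, 1 to 8 of them, each an object with the fields rot (a list: a rotation vector rx, ry, rz in a scale on which 1.0 is 360 degrees), pos (a list: dx, dy, dz in shares of the most that a row can go, 1 being 62.5 mm), finger_gap (the finger opening in m); a field left out counts as zero (the opening has to be given); each row shifts and turns the commanded pose from where the row before left it, along the tool's axes as they then stand; what a row does not reach is not made up. A row lasts 1/8 s, in which the tool goes at most 0.0625 m and 0.188 rad, less where a joint would pass 70% of its speed; a pose out of reach is approached as far as the arm can. The fingers move at their own pace and stop on an object; clamp_n is the grip in N (left out, the last holds). Time passes only in rows, so rows that do not move let the fingers close. The tool returns the time, the measured TCP pose, the force, the opening and the grip force at its end. only (a regular expression) keeps the lines of the reply that match it, lines (a string "A,B") keeps lines A to B, and quiet returns only ok. Shift and turn numbers lie between -1 and 1, and a call with a number outside is refused. Input that does not fit is refused with a message, and nothing moves.
- sensors.get_obs(): the state, without advancing time (a new reading comes with each control period).
- vision.get_image(name): name is "scene" or "side" or "wrist"; returns a dict with "image" (400x640x3 uint8, blue, green, red), "fx", "fy", "cx", "cy" (pixels), "R" (3x3) and "t" (3): a world point X has camera coordinates R X + t. Camera axes: x right, y down, z forward; pixel columns grow to the right and rows downward; lengths in m; the calibration is good to about 2 mm. A picture is of the moment at which its call begins. There is no depth.
- ticket.close_job(): hands the job in; it is judged then, once.
The state is a dict: "time_s": time; "joint_pos": joint angles; "qvel": joint speeds; "tau": joint torques, N m; "position": TCP position; "tcp_rot": TCP orientation; "ft_force": force on the tool from outside, world axes, zero at the start; "ft_torque": the same for the moment, N m; "opening": finger opening in m; "finger_force": force on a finger pad.
Only numpy, scipy, OpenCV 4.12 (cv2) and the standard library are available. Lean on these libraries where they do the work, as an engineer would, in place of code of your own. Each camera call takes 0.05 s, during which the arm holds its last target. There are 200 camera calls.

## Working session

There is one attempt and no reset: what is moved stays moved. The work goes in short steps, Python scripts to look and compute and a tool call to move; the robot and the scene stay as the last step left them, time stands still between calls to the robot, and variables do not carry over. Pictures are saved under pics/ and viewed, at most 10 in all, crops included, and the job is handed in when it is done.

```bash
ls; mkdir -p pics; python3 - <<'E'
from rig import manip, vision, sensors, ticket
import cv2,numpy as np
for n in ("scene","side"):
    d=vision.get_image(n); cv2.imwrite(f"pics/{n}0.png",d["image"]); np.savez(f"pics/{n}0.npz",**d)
    print(n,d["fx"],d["cx"],d["cy"],(-d["R"].T@d["t"]).round(3))
o=sensors.get_obs(); print(o["time_s"],o["position"],o["tcp_rot"],o["opening"])
E
```

```text
pics
rig.py
scene 453.53051819109294 317.8127003369074 200.4576772602026 [-0.103  0.417  1.047]
side 387.7056416038157 321.97553221111804 197.38399175202264 [ 0.157 -1.194  0.486]
0.1 [ 6.24538202e-01 -9.44078242e-05  2.30488940e-01] [-2.22065527e+00 -2.22064251e+00  1.88087906e-03] 0.08551886557606027
```

View pics/scene0.png

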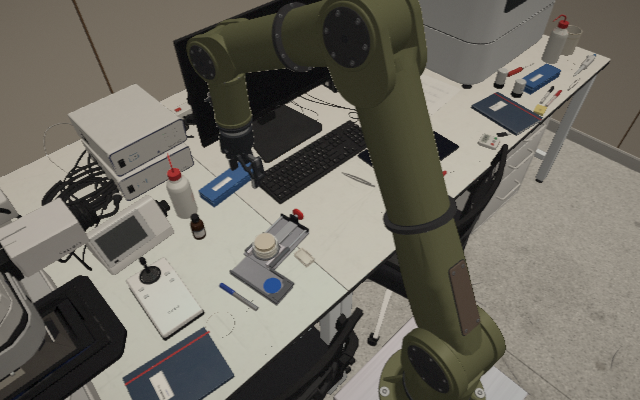

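View pics/side0.png

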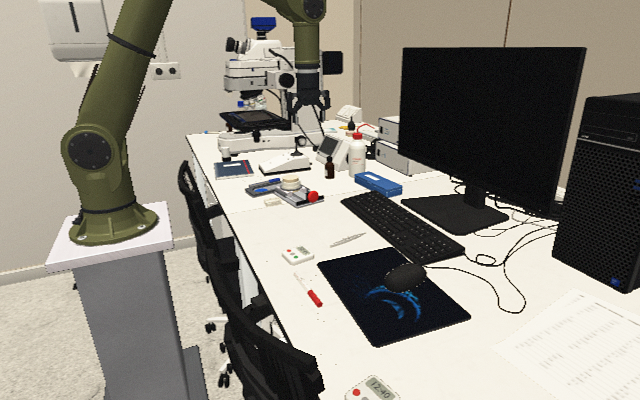

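The scene view shows the knob at (298,214), the stack at (265,245), the blue pad at (272,286), the bottle at (197,228), the blue marker at (238,296) and the cover glass at (304,257). In the side view the knob is at (313,196) and the stack at (290,184).

```bash
cat > h.py <<'E'
import numpy as np,cv2
def ray(d,uv):
    v=np.array([(uv[0]-d["cx"])/d["fx"],(uv[1]-d["cy"])/d["fy"],1.]); R=d["R"]
    return -R.T@d["t"], R.T@v
def onz(d,uv,z):
    c,r=ray(d,uv); return c+r*(z-c[2])/r[2]
def blob(d,roi,lo,hi):
    x0,y0,x1,y1=roi; h=cv2.cvtColor(d["image"],cv2.COLOR_BGR2HSV)[y0:y1,x0:x1]
    m=cv2.inRange(h,np.array(lo),np.array(hi))
    n,l,s,c=cv2.connectedComponentsWithStats(m); i=1+np.argmax(s[1:,4]); return c[i]+[x0,y0],s[i]+[x0,y0,0,0,0],l==i
def tri(a,ua,b,ub):
    ca,ra=ray(a,ua); cb,rb=ray(b,ub)
    s=np.linalg.lstsq(np.c_[ra,-rb],cb-ca,rcond=None)[0]; p,q=ca+ra*s[0],cb+rb*s[1]
    return (p+q)/2,np.linalg.norm(p-q)
E
python3 - <<'E'
from h import *
S=dict(np.load("pics/scene0.npz")); D=dict(np.load("pics/side0.npz"))
rd=([0,150,100],[8,255,255]); 
k,s,_=blob(S,(280,200,315,235),*rd); k2,s2,_=blob(D,(300,180,330,210),*rd)
print("knob",k,s,k2,s2,tri(S,k,D,k2),onz(S,k,.036),onz(D,k2,.036))
b,s,_=blob(S,(255,270,290,300),[100,150,80],[130,255,255]); n=onz(S,b,.008); print("pad",b,s,n)
t,s,_=blob(S,(245,225,285,262),[10,25,120],[30,140,255]); print("stack",t,s,onz(S,t,.06))
t2,s2,_=blob(D,(275,170,305,200),[10,25,120],[30,140,255]); print(t2,s2,tri(S,t,D,t2))
def up(d,roi,f,name):
    x0,y0,x1,y1=roi; return cv2.resize(d["image"][y0:y1,x0:x1],None,fx=f,fy=f,interpolation=cv2.INTER_CUBIC)
a=up(S,(180,190,340,320),5,0)[:600,:800]; cv2.imwrite("pics/c1.png",a[:600])
E
```

```text
knob [297.95918367 212.85714286] [293 209  10  10  49] [312.45744681 196.11702128] [308 191  10  12  94] (array([ 0.57951971, -0.12640073,  0.03831375]), np.float64(0.004389665561588531)) [ 0.58373689 -0.12850204  0.036     ] [ 0.57871141 -0.12380421  0.036     ]
pad [271.99 285.02] [264 278  17  15 200] [0.46298463 0.07502635 0.008     ]
stack [265.11294118 244.28941176] [254 232  23  26 425] [0.54640632 0.02342876 0.06      ]
[290.45454545 181.83057851] [282 175  20  15 242] (array([0.55531749, 0.0175752 , 0.04458913]), np.float64(0.0020599479929483693))
```

View pics/c1.png

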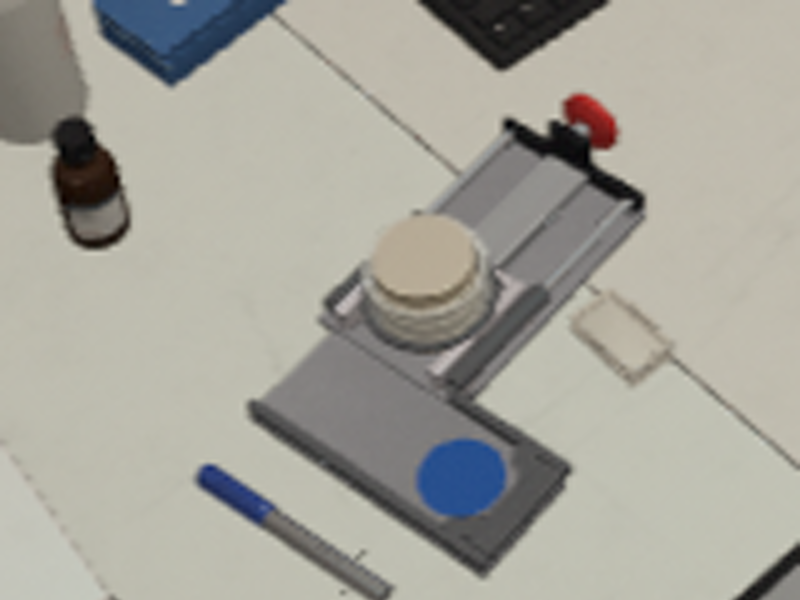

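The crop (×5, origin 180,190) shows the top-dish disc centre at about (425,257), the pad at (462,478) and the knob at (590,120). The black yoke sits in front of the base, and the lane's open end is on the left at (250,405). Next I fit the dispenser frame.

```bash
python3 - <<'E'
from h import *
from scipy.optimize import least_squares
S=dict(np.load("pics/scene0.npz")); D=dict(np.load("pics/side0.npz"))
c=lambda x,y:(180+x/5-.4,190+y/5-.4)
# dispenser xyz, camera, pixel
P=[((0,0,64),S,c(425,257)),((72,82,8),S,(271.99,285.02)),((-148,0,36),S,(297.96,212.86)),((-148,0,36),D,(312.46,196.12)),
 ((0,0,60),D,(290.5,180)),((110,-40,17),S,c(250,403)),((110,129,17),S,c(487,563))]
def proj(d,X):
    q=d["R"]@X+d["t"]; return np.array([d["fx"]*q[0]/q[2]+d["cx"],d["fy"]*q[1]/q[2]+d["cy"]])
def W(p,x): 
    C,s=np.cos(p[2]),np.sin(p[2]); x=np.array(x)/1000; return np.array([p[0]+C*x[0]-s*x[1],p[1]+s*x[0]+C*x[1],x[2]])
f=lambda p:np.concatenate([proj(d,W(p,x))-u for x,d,u in P])
r=least_squares(f,[.547,.02,1.8],loss='soft_l1'); p=r.x; print(p,np.degrees(p[2])); print(f(p).reshape(-1,2).round(1))
for n,x in dict(knob=(-152,0,36),out=(72,0,8),nest=(72,82,8)).items(): print(n,W(p,x))
def loc(X):
    e=X[:2]-p[:2];C,s=np.cos(p[2]),np.sin(p[2]); return (1000*np.array([C*e[0]+s*e[1],-s*e[0]+C*e[1]])).round()
for n,u,z in (("bottlebase",c(100,235),0),("bcap",c(75,130),.087),("penA",c(205,475),.007),("penB",c(390,592),.007),("glass",c(622,337),.018),("keyb",c(500,65),0.01)):
    X=onz(S,u,z);print(n,X.round(3),loc(X))
np.save("p.npy",p)
E
```

```text
[0.55516887 0.01719346 1.74730992] 100.11348416620274
[[ 0.1 -0.7]
 [ 0.7 -0. ]
 [ 0.6  0.5]
 [ 1.3  0.4]
 [-0.1 -2.5]
 [-0.8  0.3]
 [-0.2  0.6]]
knob [ 0.58185983 -0.13244474  0.036     ]
out [0.54252579 0.08807472 0.008     ]
nest [0.46179991 0.07367565 0.008     ]
bottlebase [0.743 0.119 0.   ] [  67. -203.]
bcap [0.746 0.112 0.087] [  60. -204.]
penA [0.561 0.172 0.007] [152. -33.]
penB [0.437 0.145 0.007] [146.  94.]
glass [ 0.465 -0.042  0.018] [-43. 100.]
keyb [ 0.672 -0.13   0.01 ] [-166.  -90.]
```

Units first: shifts go in shares of 62.5 mm and turns go in shares of 360 degrees. So -0.056 m is -0.896, -0.055 m is -0.88, -0.176 rad / 6.2832 = -0.028.

>>> drive_effector --offsets '[{"rot":[0, 0, -0.028], "finger_gap":0}, {"pos":[-0.88, -0.352, 0.32], "finger_gap":0}, {"pos":[-0.88, -0.352, 0.32], "finger_gap":0}, {"pos":[-0.896, -0.336, 0.32], "finger_gap":0}, {"pos":[0, 0, 0.8], "finger_gap":0}, {"finger_gap":0}]' --clamp_n 30

```text
time_s: 0.85
position: [0.5872, -0.1742, 0.118]
tcp_rot: [-2.014, -2.401, 0.005]
ft_force: [-0.0, 1.3, 1.2]
opening: -0.0001
finger_force: 0.0
```

```bash
python3 - <<'E'
from rig import manip, vision, sensors, ticket
from h import *
o=sensors.get_obs();p=np.load("p.npy");e=o["position"][:2]-p[:2];C,s=np.cos(p[2]),np.sin(p[2]);print(o["time_s"],o["position"],C*e[0]+s*e[1],-s*e[0]+C*e[1],o["ft_force"])
d=vision.get_image("wrist");cv2.imwrite("pics/w1.png",d["image"]);np.savez("pics/w1.npz",**d)
d=vision.get_image("side");np.savez("pics/s1.npz",**d)
E
```

```text
0.85 [ 0.58715632 -0.17418344  0.11798415] -0.19402021095097693 0.002115061664215233 [-0.04852494  1.32794788  1.21981204]
```

View pics/w1.png

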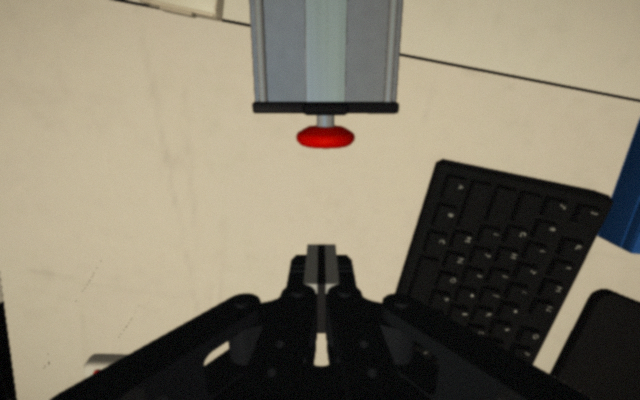

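The wrist view shows the plate square to the tool, the knob at (326,137) and the shut fingertips at (321,265). I'll measure the knob here.

```bash
python3 - <<'E'
from h import *
d=dict(np.load("pics/w1.npz"));p=np.load("p.npy")
def loc(X):
    e=X[:2]-p[:2];C,s=np.cos(p[2]),np.sin(p[2]); return (1000*np.array([C*e[0]+s*e[1],-s*e[0]+C*e[1]])).round(1)
k,s,_=blob(d,(280,110,370,160),[0,150,60],[8,255,255])
print(k,s,loc(onz(d,k,.036)),loc(onz(d,(k[0],s[1]+s[3]),.036)),loc(onz(d,(k[0],s[1]+s[3]),.045)))
for u in ((254,108),(399,107)): print(loc(onz(d,u,.012)))
for u in ((255,50),(402,50)): print(loc(onz(d,u,.008)))
print(-d["R"].T@d["t"])
E
```

```text
[324.82113821 137.16158537] [297 127  57  21 984] [-144.6    0.7] [-152.     0.7] [-150.6    0.7]
[-126.3   52.4]
[-125.9  -53.3]
[-87.  50.]
[-87.3 -53.7]
[ 0.57429303 -0.0991915   0.25903692]
```

Scaled: 0.05 m is 0.8, 0.044 m is 0.704.

>>> drive_effector --offsets '[{"pos":[0, 0.032, 0.8], "finger_gap":0}, {"pos":[0, 0, 0.704], "finger_gap":0}, {"pos":[0.32, 0, 0], "finger_gap":0}, {"pos":[0.24, 0, 0], "finger_gap":0}, {"pos":[0.16, 0, 0], "finger_gap":0}, {"pos":[0.16, 0, 0], "finger_gap":0}, {"finger_gap":0}]'

```text
time_s: 1.82
position: [0.5842, -0.1194, 0.0296]
tcp_rot: [2.014, 2.406, 0.003]
ft_force: [2.1, -3.1, 2.1]
opening: -0.0
finger_force: 1.4
```

>>> drive_effector --offsets '[{"pos":[0.16, -0.048, 0.032], "finger_gap":0}, {"pos":[0.16, 0, 0], "finger_gap":0}, {"pos":[0.16, 0, 0], "finger_gap":0}, {"pos":[0.16, 0, 0], "finger_gap":0}, {"pos":[0.096, 0, 0], "finger_gap":0}, {"pos":[0.064, 0, 0], "finger_gap":0}, {"finger_gap":0}]'

```text
time_s: 2.7
position: [0.5726, -0.0721, 0.0268]
tcp_rot: [2.016, 2.404, 0.002]
ft_force: [3.2, -4.3, 1.9]
opening: 0.0
finger_force: 2.6
```

>>> drive_effector --offsets '[{"pos":[0.048, 0, 0], "finger_gap":0}, {"pos":[0.048, 0, 0], "finger_gap":0}, {"finger_gap":0}]'

```text
time_s: 3.08
position: [0.5716, -0.0666, 0.0268]
tcp_rot: [2.017, 2.404, 0.002]
ft_force: [2.8, -4.3, 2.1]
opening: 0.0
finger_force: 2.7
```

>>> drive_effector --offsets '[{"pos":[0.032, 0, 0], "finger_gap":0}, {"pos":[0.032, 0, 0], "finger_gap":0}, {"finger_gap":0}]'

```text
time_s: 3.45
position: [0.5712, -0.0643, 0.0269]
tcp_rot: [2.017, 2.401, 0.001]
ft_force: [3.8, -7.9, 0.4]
opening: -0.0
finger_force: 4.7
```

Scaled: 0.003 m is 0.048.

>>> drive_effector --offsets '[{"pos":[0.048, 0, 0], "finger_gap":0}, {"pos":[0.048, 0, 0], "finger_gap":0}, {"finger_gap":0}, {"finger_gap":0}]'

```text
time_s: 3.95
position: [0.5711, -0.0641, 0.0271]
tcp_rot: [2.019, 2.393, -0.004]
ft_force: [7.3, -21.7, -0.9]
opening: 0.0002
finger_force: 11.4
```

```bash
python3 - <<'E'
from rig import manip, vision, sensors, ticket
from h import *
d=vision.get_image("scene");np.savez("pics/sc2.npz",**d);a=cv2.resize(d["image"][190:310,180:340],None,fx=5,fy=5,interpolation=cv2.INTER_CUBIC);cv2.imwrite("pics/sc2.png",a)
E
```

```text
(no output)
```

View pics/sc2.png

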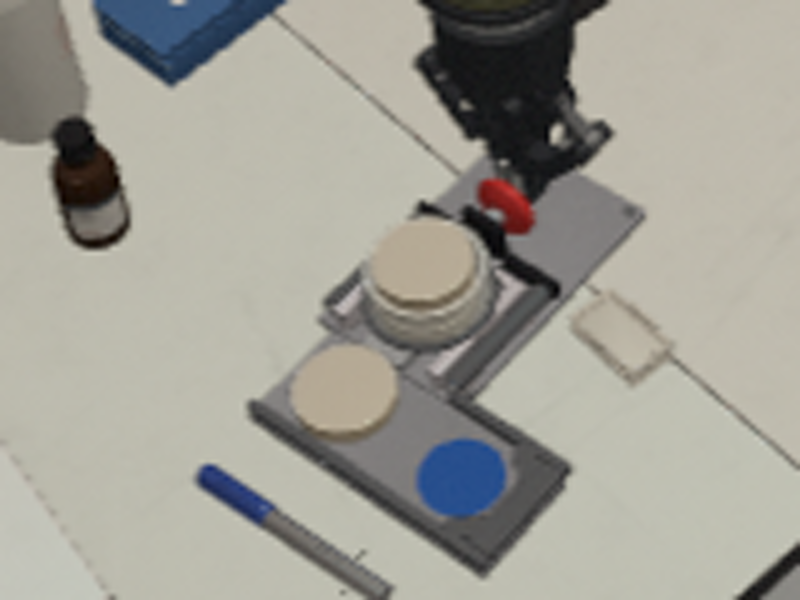

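The crop shows the plunger against its stop and the dish in the lane at (343,390). The stack is intact. Now I back off.

Scaled: -0.05 m is -0.8, -0.03 m is -0.48.

>>> drive_effector --offsets '[{"pos":[-0.24, 0, 0], "finger_gap":0}, {"pos":[-0.32, 0, 0], "finger_gap":0}, {"pos":[-0.32, 0, 0], "finger_gap":0}, {"pos":[-0.32, 0, 0], "finger_gap":0}, {"pos":[-0.4, 0, 0], "finger_gap":0}, {"pos":[-0.48, 0, 0], "finger_gap":0}, {"pos":[0, 0, -0.8], "finger_gap":0}, {"pos":[0, 0, -0.8], "finger_gap":0}]'

```text
time_s: 5.0
position: [0.5896, -0.1837, 0.1254]
tcp_rot: [-2.016, -2.404, 0.001]
ft_force: [0.7, 0.1, -0.7]
opening: 0.0001
finger_force: 0.0
```

```bash
python3 - <<'E'
from rig import manip, vision, sensors, ticket
from h import *
d=vision.get_image("scene");np.savez("pics/sc3.npz",**d);a=cv2.resize(d["image"][190:310,180:340],None,fx=5,fy=5,interpolation=cv2.INTER_CUBIC);cv2.imwrite("pics/sc3.png",a)
p=np.load("p.npy")
def loc(X):
    e=X[:2]-p[:2];C,s=np.cos(p[2]),np.sin(p[2]); return (1000*np.array([C*e[0]+s*e[1],-s*e[0]+C*e[1]])).round(1)
m,s,_=blob(d,(235,257,262,280),[10,25,140],[30,140,255]);print(m,s,loc(onz(d,m,.020)))
print(loc(sensors.get_obs()["position"]))
E
```

```text
[248.47635135 267.20608108] [238 259  22  17 296] [72.4 -1.9]
[-204.7   -2. ]
```

View pics/sc3.png

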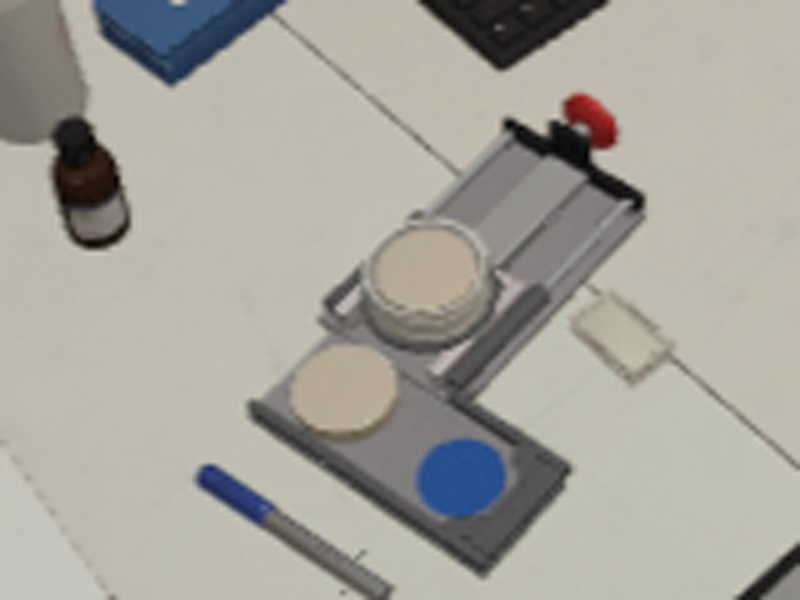

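The plunger is back out, the stack has dropped by one, and the dish is still at the outlet. Now to the open end of the lane, behind the dish.

Scaled: 0.056 m is 0.896, 0.014 m is 0.224.

>>> drive_effector --offsets '[{"pos":[0.88, 0.224, 0], "finger_gap":0}, {"pos":[0.88, 0.24, 0], "finger_gap":0}, {"pos":[0.88, 0.24, 0], "finger_gap":0}, {"pos":[0.896, 0.24, 0], "finger_gap":0}, {"pos":[0.896, 0.224, 0], "finger_gap":0}, {"pos":[0, 0, 0.8], "finger_gap":0}, {"finger_gap":0}, {"finger_gap":0}]'

```text
time_s: 6.05
position: [0.6144, 0.1009, 0.0761]
tcp_rot: [-2.019, -2.406, 0.001]
ft_force: [-0.3, 0.4, 1.2]
opening: 0.0001
finger_force: 0.0
```

```bash
python3 - <<'E'
from rig import manip, vision, sensors, ticket
from h import *
o=sensors.get_obs();p=np.load("p.npy");d=vision.get_image("wrist");np.savez("pics/w2.npz",**d);cv2.imwrite("pics/w2.png",d["image"])
def loc(X):
    e=X[:2]-p[:2];C,s=np.cos(p[2]),np.sin(p[2]); return (1000*np.array([C*e[0]+s*e[1],-s*e[0]+C*e[1]])).round(1)
print(loc(o["position"]),o["position"])
E
```

```text
[ 72. -73.] [0.61435609 0.1009295  0.07611788]
```

View pics/w2.png

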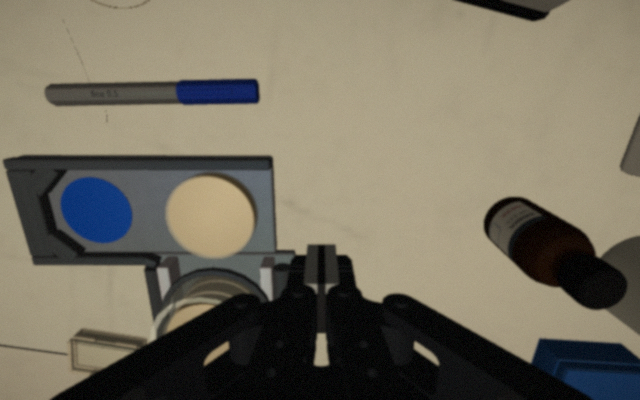

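The wrist view shows the pad at (97,210), the dish at (211,215), and the fingertips past the open end. I'll measure both, then descend.

Scaled: 0.03 m is 0.48, 0.025 m is 0.4.

```bash
python3 - <<'E'
from h import *
d=dict(np.load("pics/w2.npz"));p=np.load("p.npy")
def loc(X):
    e=X[:2]-p[:2];C,s=np.cos(p[2]),np.sin(p[2]); return (1000*np.array([C*e[0]+s*e[1],-s*e[0]+C*e[1]])).round(1)
m,s,_=blob(d,(55,165,140,250),[100,150,60],[130,255,255]);print(m,loc(onz(d,m,.008)))
m,s,_=blob(d,(150,165,265,262),[8,25,140],[30,160,255]);print(m,s,loc(onz(d,m,.022)))
E
```

```text
[ 95.93847022 209.61981372] [74.6 80.6]
[209.58046495 216.73923229] [ 166  177   88   81 5549] [74.5 -1.2]
```

>>> drive_effector --offsets '[{"pos":[0, 0, 0.48], "finger_gap":0}, {"pos":[0, 0, 0.4], "finger_gap":0}, {"finger_gap":0}, {"pos":[0, 0, 0.08], "finger_gap":0}, {"finger_gap":0}]'

```text
time_s: 6.72
position: [0.6148, 0.1021, 0.0166]
tcp_rot: [2.018, 2.407, 0.002]
ft_force: [-0.5, 0.5, 0.4]
opening: -0.0001
finger_force: 0.0
```

Scaled: -0.012 m is -0.192, -0.01 m is -0.16.

>>> drive_effector --offsets '[{"pos":[0.016, -0.192, 0], "finger_gap":0}, {"pos":[0, -0.192, 0], "finger_gap":0}, {"pos":[0, -0.16, 0], "finger_gap":0}, {"pos":[0, -0.16, 0], "finger_gap":0}, {"pos":[0, -0.16, 0], "finger_gap":0}, {"pos":[0, -0.16, 0], "finger_gap":0}, {"pos":[0, -0.16, 0], "finger_gap":0}, {"pos":[0, -0.16, 0], "finger_gap":0}]'

```text
time_s: 7.72
position: [0.5309, 0.0885, 0.0156]
tcp_rot: [2.017, 2.408, 0.001]
ft_force: [0.6, 0.2, 1.3]
opening: 0.0
finger_force: 1.0
```

>>> drive_effector --offsets '[{"pos":[0, -0.128, 0], "finger_gap":0}, {"pos":[0, -0.064, 0], "finger_gap":0}, {"finger_gap":0}]'

```text
time_s: 8.1
position: [0.519, 0.0863, 0.0155]
tcp_rot: [-2.017, -2.408, 0.001]
ft_force: [-0.5, 0.2, 4.5]
opening: -0.0001
finger_force: 2.4
```

```bash
python3 - <<'E'
from rig import manip, vision, sensors, ticket
from h import *
o=sensors.get_obs();p=np.load("p.npy");d=vision.get_image("wrist");np.savez("pics/w3.npz",**d);cv2.imwrite("pics/w3.png",d["image"])
def loc(X):
    e=X[:2]-p[:2];C,s=np.cos(p[2]),np.sin(p[2]); return (1000*np.array([C*e[0]+s*e[1],-s*e[0]+C*e[1]])).round(1)
print(loc(o["position"]))
m,s,_=blob(d,(0,120,330,290),[8,25,140],[30,160,255]);print(m,s,loc(onz(d,m,.022)))
E
```

```text
[74.4 23.5]
[123.91737592 181.04475471] [    0   120   330   170 31371] [116.1 107.9]
```

View pics/w3.png

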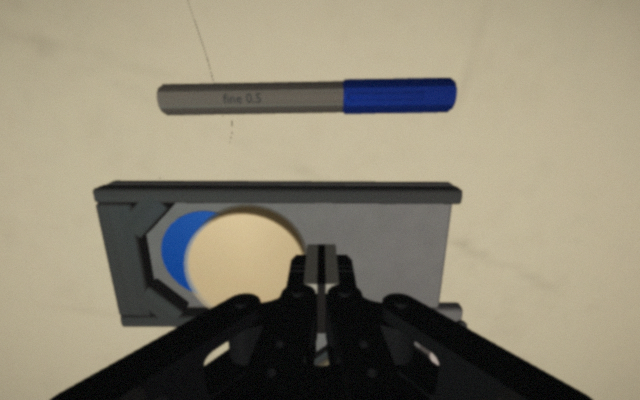

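The dish (centre about (246,258)) is moving ahead of the finger (edge at 305), with about 15 mm to go. The vertical force of 4.5 N is odd, so I'll raise slightly and recheck.

Scaled: -0.001 m is -0.016.

>>> drive_effector --offsets '[{"pos":[0, 0, -0.016], "finger_gap":0}, {"finger_gap":0}]'

```text
time_s: 8.4
position: [0.5193, 0.0863, 0.0162]
tcp_rot: [-2.017, -2.408, 0.001]
ft_force: [-0.2, 0.6, 0.2]
opening: -0.0002
finger_force: 0.0
```

```bash
python3 - <<'E'
from rig import manip, vision, sensors, ticket
from h import *
o=sensors.get_obs();p=np.load("p.npy");d=dict(np.load("pics/w3.npz"))
def loc(X):
    e=X[:2]-p[:2];C,s=np.cos(p[2]),np.sin(p[2]); return (1000*np.array([C*e[0]+s*e[1],-s*e[0]+C*e[1]])).round(1)
print(loc(o["position"]))
for u in ((246,258),(186,258),(306,258)): print(loc(onz(d,u,.022)))
E
```

```text
[74.3 23.2]
[79.6 58.6]
[79.7 86.1]
[79.6 31.1]
```

>>> drive_effector --offsets '[{"pos":[0, -0.064, 0], "finger_gap":0}, {"finger_gap":0}]'

```text
time_s: 8.65
position: [0.5149, 0.0855, 0.0163]
tcp_rot: [-2.017, -2.408, 0.001]
ft_force: [0.3, -0.2, 0.3]
opening: 0.0003
finger_force: 0.0
```

Scaled: -0.005 m is -0.08, -0.004 m is -0.064.

>>> drive_effector --offsets '[{"pos":[0, -0.08, 0], "finger_gap":0}, {"pos":[0, -0.064, 0], "finger_gap":0}, {"pos":[0, -0.048, 0], "finger_gap":0}, {"finger_gap":0}]'

```text
time_s: 9.15
position: [0.5034, 0.0835, 0.0165]
tcp_rot: [-2.018, -2.408, 0.0]
ft_force: [-0.1, 1.0, -0.1]
opening: -0.0001
finger_force: 0.0
```

>>> drive_effector --offsets '[{"pos":[0, -0.032, 0], "finger_gap":0}, {"pos":[0, -0.032, 0], "finger_gap":0}, {"finger_gap":0}]'

```text
time_s: 9.52
position: [0.4995, 0.0828, 0.0165]
tcp_rot: [-2.017, -2.408, 0.0]
ft_force: [0.3, 0.3, -0.3]
opening: 0.0003
finger_force: 0.0
```

>>> drive_effector --offsets '[{"pos":[0, -0.016, 0], "finger_gap":0}, {"pos":[0, -0.016, 0], "finger_gap":0}, {"finger_gap":0}]'

```text
time_s: 9.9
position: [0.4979, 0.0826, 0.0165]
tcp_rot: [2.017, 2.408, 0.0]
ft_force: [0.2, 0.8, 0.3]
opening: -0.0001
finger_force: 0.3
```

Scaled: -0.001 m is -0.016.

>>> drive_effector --offsets '[{"pos":[0, -0.016, 0], "finger_gap":0}, {"pos":[0, -0.016, 0], "finger_gap":0}, {"finger_gap":0}]'

```text
time_s: 10.28
position: [0.4973, 0.083, 0.0169]
tcp_rot: [2.016, 2.407, 0.005]
ft_force: [3.0, 1.5, 0.4]
opening: 0.0003
finger_force: 2.3
```

```bash
python3 - <<'E'
from rig import manip, vision, sensors, ticket
from h import *
d=vision.get_image("scene");cv2.imwrite("pics/sc4.png",cv2.resize(d["image"][190:310,180:340],None,fx=5,fy=5,interpolation=cv2.INTER_CUBIC))
w=vision.get_image("wrist")["image"]; cv2.imwrite("pics/w4.png",w)
a=cv2.resize(d["image"][230:310,200:320],(600,400),interpolation=cv2.INTER_CUBIC);b=w[150:350,60:400];cv2.imwrite("pics/m4.png",np.vstack([a,cv2.copyMakeBorder(b,0,0,0,260,0)]))
E
```

```text
(no output)
```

View pics/m4.png

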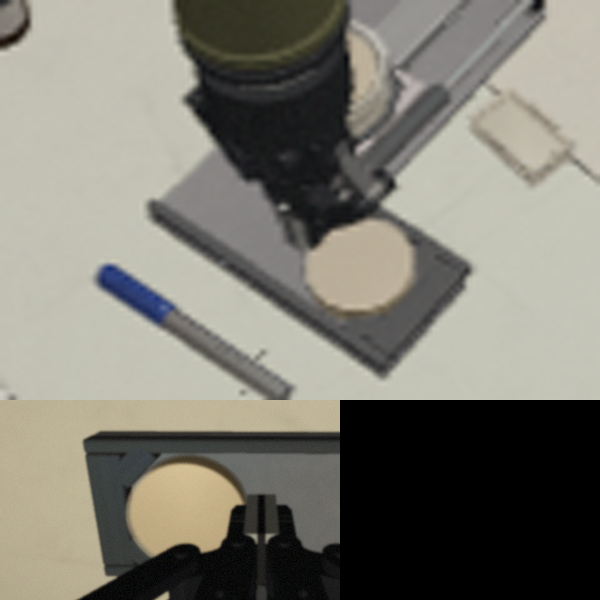

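The dish covers the pad and sits against the corner blocks. The force rose to 3 N and motion stalled, so it is home. Backing off, then up, then a check.

Scaled: -0.05 m is -0.8, -0.04 m is -0.64.

>>> drive_effector --offsets '[{"finger_gap":0}, {"pos":[0, 0.096, 0], "finger_gap":0}, {"pos":[0, 0.32, 0], "finger_gap":0}, {"pos":[0, 0, -0.8], "finger_gap":0}, {"pos":[0, 0.8, -0.64], "finger_gap":0}, {"pos":[0, 0.8, -0.48], "finger_gap":0}, {"pos":[0, 0.8, 0], "finger_gap":0}, {"finger_gap":0}]'

```text
time_s: 11.38
position: [0.6698, 0.1127, 0.1344]
tcp_rot: [-2.018, -2.407, 0.001]
ft_force: [-1.2, -0.2, -1.3]
opening: 0.0001
finger_force: 0.0
```

```bash
python3 - <<'E'
from rig import manip, vision, sensors, ticket
from h import *
p=np.load("p.npy");d=vision.get_image("scene")
def loc(X):
    e=X[:2]-p[:2];C,s=np.cos(p[2]),np.sin(p[2]); return (1000*np.array([C*e[0]+s*e[1],-s*e[0]+C*e[1]])).round(1)
m,s,_=blob(d,(255,265,295,298),[10,25,140],[30,140,255]);print(m,s,loc(onz(d,m,.020)))
a=cv2.resize(d["image"][190:310,180:340],None,fx=5,fy=5,interpolation=cv2.INTER_CUBIC);cv2.imwrite("pics/sc5.png",a)
E
```

```text
[271.38679245 282.38679245] [261 273  22  19 318] [72.9 79.8]
```

View pics/sc5.png

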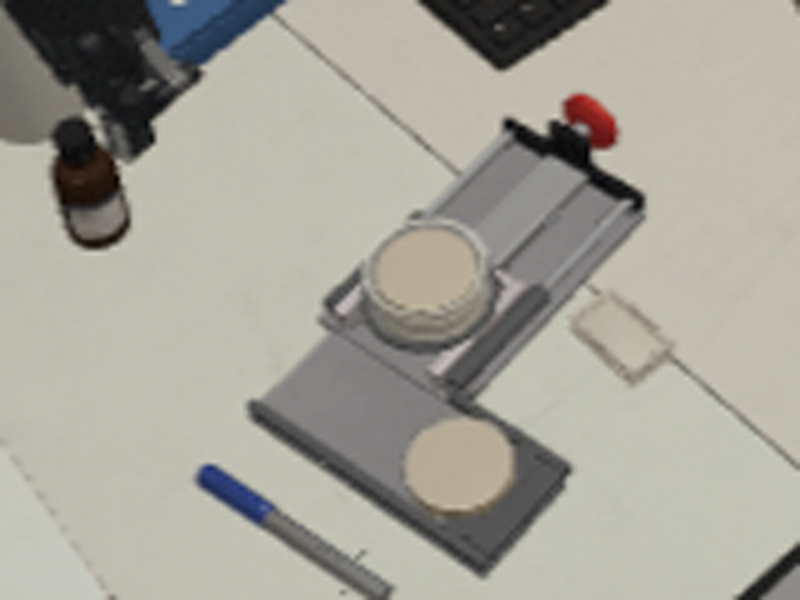

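The dish is at local (72.9, 79.8). It moved 81.7 mm of the nominal 82 by the same measurement. The stack, plunger and bystanders are in place.

```bash
python3 -c "
from rig import manip, vision, sensors, ticket
print(ticket.close_job())"
```

```text
the job is handed in; nothing more can be done
None
```

The job is handed in, verdict not shown: one dish was ejected and nudged home over the blue pad, the plunger sprang back, and the last picture shows the other three dishes in the magazine and the nearby bystanders unmoved.

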